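Fit the dicer's cutter grid and hold its pusher head at balance

TASK

Fit the larger steel cutter grid into the recess of the vegetable dicer and press it down until it is flush with the deck. Then take the dicer's hinged pusher head, which lies open, by its handle, swing it up to its balance point just past upright, where it would fall neither way, and finish there still holding the handle firmly between the fingers so that the hinge can be pinned. Do not let the head come down towards the grid, and leave everything else where it is.

Things in the scene. Friction and masses are not known exactly. Their poses are not given: they have to be found in the camera images.
- grid: the larger cutter grid: steel frame 80 mm (x) x 96 mm (y), 24 mm tall, fine blades inside, 0.18 to 0.29 kg, lowest 5 mm 2 mm narrower a side. Two white upright lugs on it at x = +-25 mm, 6 mm thick (x), 26 mm long (y), tops 52 mm above the underside: gripped from outside across both, 56 mm wide along x, with frame below the fingertips. Origin: centre of underside, z up. Fits either way round (half turn)
- dicer: the vegetable dicer, a fixed aluminium block 200 mm (its x) x 170 mm (its y), deck 75 mm above the table; two hinge cheeks rise to 119 mm at its +y edge. Origin: centre of its underside
- recess (a point): centre of the mouth of the dicer's recess, at deck height, axes as the dicer. The recess is 83 mm (x) x 99 mm (y). A friction-held seat in it stops the grid with 6 mm still standing proud; a push of about 10 N slides the seat those 6 mm to a hard stop, where it stays. Flush = top of the grid's frame level with the deck, its underside 24 mm below this point
- head (a joint): hinge angle of the pusher head (rad): 0 closed over the recess; 1.57 its plate upright; 2.8 lying open against its stop on the +y side (start). The head, about 0.45 kg, swings freely; a heavy pusher block on its inner side puts its balance point at 1.69 rad (7 degrees past upright, leaning to the open side): below that it falls shut, above it falls open
- head_hinge (a point): middle of the hinge axis, which runs along the dicer's x at dicer y = +80 mm, 109 mm above the table; axes as the dicer. At joint angle a the handle's middle lies 170 mm from here, at -170 cos(a) mm along the dicer's y and 170 sin(a) mm up
- head_handle (a point): middle of the head's U handle: a round steel bar 12 mm thick parallel to the hinge (dicer's x), 88 mm clear between its two side arms, its centre line 50 mm off the edge of the head's plate (130 mm wide, 8 mm thick), open between. It can be pinched from above across the bar and turns in the fingers
- spare_grid: bystander: smaller spare cutter grid of the same make, 62 x 74 mm frame, 24 mm tall with the same two lugs; it does not fit the recess. Origin: centre of its underside
- bowl: bystander: steel bowl, 120 mm across, 50 mm tall, at the far side. Origin: centre of its underside
- potato: bystander: potato, 71 x 54 mm, lying near the robot. Origin: on the surface under its middle
- jar: bystander: clear jar with steel cap, 60 mm across, 75 mm tall. Origin: centre of its underside
- brush: bystander: flat brush with a wooden handle, lying down at the far left
- beaker: bystander: white plastic beaker, 76 mm across, 95 mm tall. Origin: centre of its underside
Not all that is in view belongs to the job. Leave any green or red look-alike of the grid alone.

How it is judged:
By the outcome, as a careful person would: the job done as asked, in the order asked, and still so for the second after the job is handed in, while the arm keeps its last pose, push and grip.
It also fails if it takes over 67 s, if anything falls off the work surface, if the arm or the gripper's body presses on something with over 40 N, if the wrist force passes 120 N, or if a joint passes its speed limit or range.

ROBOT

A 7-joint arm with a two-finger parallel gripper is mounted at the origin on the work surface. World frame = base frame: x ahead of the robot, y to its left, z up, the work surface at z = 0. Lengths are in mm, angles in rad, forces in N, time in s.
With the tool pointing down it reaches from about 350 to 900 mm from the base axis. Payload 8.1 kg.
Tool frame: the origin (TCP) lies midway between the tips of the shut fingers; the grasp point (between the pads) lies 19 mm behind it; z points along the fingers, y is the line along which they close (so a half turn about z gives the same grasp; the last joint's range is limited). The gripper opens to 92 mm and grips with 3 to 60 N. Pads are 19 mm wide; open, the fingers measure 130 mm over their backs; the gripper's body (75 mm by 190 mm) begins 47 mm behind the grasp point.
Start: joints at [-1.311, 0.434, 0.025, 1.573, -0.012, 1.134, -0.075], TCP at [221.836, 584.32, 226.742] pointing down, gripper open.
Joint ranges: [-2.62, 2.62], [-0.44, 2.09], [-1.27, 1.32], [0.08, 2.57], [-1.32, 4.46], [0.12, 2], [-2.74, 2.74]. Speed limits (rad/s): [2.22, 2.22, 3.01, 3.01, 3.14, 3.14, 3.14].

INTERFACE

Orientations are given as a rotation vector (axis times angle).
In Python, from cell import arm gives the robot as it stands.
- The arm moves only by the tool carry_out, never from a script. Its argument "steps" is one flat list of numbers, 7 for each row, row after row: the closure in counts, from 0 (fully open) to 255 (shut), then the shift along the world's x, y, z in mm, then the turn, a rotation vector about the world's x, y, z in degrees. In form: [grip, x, y, z, rx, ry, rz, grip, x, y, z, rx, ry, rz, ...]. A call has 1 to 12 rows; each row is the pose to reach, as a shift and turn from the pose commanded when the call began; what a row does not reach only later rows make up. A row lasts 1/8 s, in which the tool goes at most 62.5 mm and 10.7 degrees, less where a joint would pass 70% of its speed; a pose out of reach is approached as far as the arm can. A call with a gripper value outside its range is refused whole. The fingers move at their own pace and stop on an object; "grip_force" is the grip in N (left out, the last holds). Time passes only in rows, so rows that repeat a pose let the fingers close. It gives the time, the measured TCP pose, the force, the opening and the grip force at its end, in the units of the state.
- arm.state(): the state, without advancing time (a new reading comes with each control period).
- arm.grab_frame(name): name is "scene" or "top"; returns (picture, depth): 400x640x3 uint8, red, green, blue; 400x640 float32, mm along the optical axis (not along the pixel's ray), 0 where there is no reading.
- arm.get_calibration(name): a dict with "camera_matrix" (3x3 intrinsics, pixels), "origin" and "rotation" of the camera in the world. Camera axes: x right, y down, z forward; pixel columns grow to the right and rows downward; lengths in mm; the calibration is good to about 2 mm. A picture is of the moment at which its call begins. get_calibration takes no time and is no camera call.
- arm.close_job(): hands the job in; it is judged then, once.
Trained networks look in the newest picture that a camera, given by its name, has taken for a name from the list of things; names that differ only in an ending like _2 or _b are one class to them, and where a whole thing is asked for, a point or a joint stands for the part that bears it (a point fixed in the world has none). Each returns a list of dicts, best first, with "confidence" (0 to 1); they miss things now and then, are a little off and sometimes report something else, mostly with a low value. They report only what shows in the picture. A call takes as long as a camera call. They do not tell look-alikes from the thing itself.
- arm.find_in(query, camera): "rect" ([centre column, centre row, width, height] in pixels, round what is visible of it).
- arm.tip_of(query, camera): "position" ([column, row] in pixels: a listed point, or the origin of a listed thing).
The state is a dict: "time": time; "qpos": joint angles; "dq": joint speeds; "joint_efforts": joint torques, N m; "tcp_pos": TCP position; "tool_rot": TCP orientation; "ft_force": force on the tool from outside, world axes, zero at the start; "ft_torque": the same for the moment, N m; "width": opening from 0.0 (shut) to 1.0 (fully open); "gripper_force": force on a finger pad.
Only numpy, scipy, OpenCV 4.12 (cv2) and the standard library are available. Lean on these libraries where they do the work, as an engineer would, in place of code of your own. Each camera call takes 0.05 s, during which the arm holds its last target. There are 200 camera calls.

## Working session

There is one attempt and no reset: what is moved stays moved. The work goes in short steps, Python scripts to look and compute and a tool call to move; the robot and the scene stay as the last step left them, time stands still between calls to the robot, and variables do not carry over. Pictures are saved under pics/ and viewed, at most 10 in all, crops included, and the job is handed in when it is done.

Besides the shell and the picture viewer there is one more tool, called after "Call:" by a JSON object that holds its "fn" and its "kwargs", one argument or row to a line. carry_out: Moves the arm, as the interface text tells. Its arguments: {"type":"object","properties":{"steps":{"type":"array"},"grip_force":{"type":"number"}},"required":["steps"]}

```bash
mkdir -p pics
cat > h.py <<'E'
import numpy as np,cv2
from cell import arm
def world(cam,px,depth,r=2,z=None):
    c=arm.get_calibration(cam);K=np.array(c["camera_matrix"]);R=np.array(c["rotation"]);o=np.array(c["origin"])
    u,v=px
    d=R@np.linalg.solve(K,[u,v,1.])
    if z is not None: return o+d*(z-o[2])/d[2]
    p=depth[int(v)-r:int(v)+r+1,int(u)-r:int(u)+r+1];p=p[p>0]
    return o+d*np.median(p)
def cloud(cam,depth):
    c=arm.get_calibration(cam);K=np.array(c["camera_matrix"]);R=np.array(c["rotation"]);o=np.array(c["origin"])
    v,u=np.mgrid[:400,:640]
    d=np.stack([(u-K[0,2])/K[0,0],(v-K[1,2])/K[1,1],np.ones_like(u)],-1)
    return o+(d*depth[...,None])@R.T
E
python3 - <<'E'
from h import *
s=arm.state();print(s)
for c in("scene","top"):
    im,d=arm.grab_frame(c);cv2.imwrite(f"pics/{c}0.png",im[...,::-1]);np.save(f"{c}0.npy",d)
    k=arm.get_calibration(c);print(c,k)
    for q in("grid","recess","head_hinge","head_handle","dicer","spare_grid"):
        print(q,[(np.round(t["position"]),round(t["confidence"],2),np.round(world(c,t["position"],d),0)) for t in arm.tip_of(q,c)[:4]])
E
```

```text
{'time': 0.0, 'qpos': array([-1.31060935,  0.43524426,  0.02496594,  1.5740916 , -0.01160905,
        1.13399192, -0.07511945]), 'dq': array([-0.00078603,  0.00044495,  0.0002111 ,  0.00068122, -0.00015387,
        0.00031898, -0.00082973]), 'joint_efforts': array([ 8.05483637e-05, -6.67838645e+01,  9.85520706e-01, -3.14462686e+01,
       -6.03584270e-02,  4.28111083e-02,  2.02933338e-04]), 'tcp_pos': array([221.66689343, 583.82596705, 225.93379443]), 'tool_rot': array([-5.66850312e-01, -3.08987192e+00,  2.48574328e-03]), 'ft_force': array([-0.03475042, -0.19878195,  0.06975939]), 'ft_torque': array([-0.04026562, -0.03448304, -0.00660384]), 'gripper_force': 0.0, 'width': 0.9988695988114256}
scene {'camera_matrix': array([[495.37675438,   0.        , 322.2961083 ],
       [  0.        , 495.37675438, 203.05857514],
       [  0.        ,   0.        ,   1.        ]]), 'origin': array([ 1387.07294137, -1125.61937947,  1225.50223315]), 'rotation': array([-2.15699006, -0.79838685,  0.36918687])}
grid [(array([260., 285.]), 0.96, array([2185., -328., 2023.])), (array([259., 250.]), 0.82, a
[... 1103 characters left out ...]
array([446., 245.]), 0.8, array([-243., -777.,  530.])), (array([436., 191.]), 0.73, array([ -546., -1080.,   227.]))]
recess [(array([306., 205.]), 0.8, array([ 442.,  -92., 1215.]))]
head_hinge [(array([275., 205.]), 0.78, array([ 638.,  105., 1412.])), (array([205., 269.]), 0.26, array([1553., 1019., 2326.]))]
head_handle [(array([216., 210.]), 0.83, array([1003.,  469., 1776.])), (array([174., 139.]), 0.67, array([ 926.,  392., 1700.])), (array([339., 261.]), 0.29, array([ 587.,   53., 1360.]))]
dicer [(array([304., 199.]), 0.94, array([ 423., -111., 1196.]))]
spare_grid [(array([155., 206.]), 0.96, array([1486.,  952., 2259.])), (array([213., 211.]), 0.61, array([1024.,  490., 1798.]))]
```

Rotation is a rotation vector; fix the helper and view.

```bash
sed -i 's/R=np.array(c\["rotation"\])/R=cv2.Rodrigues(np.array(c["rotation"]))[0]/' h.py
python3 - <<'E'
from h import *
P={"scene":dict(grid=[(260,285),(259,250),(231,227),(327,201)],recess=[(327,202)],hinge=[(338,184),(392,162)],handle=[(362,150)],dicer=[(322,217)]),
"top":dict(grid=[(384,280),(488,223),(446,245),(436,191)],recess=[(306,205)],hinge=[(275,205)],handle=[(216,210)],dicer=[(304,199)],spare=[(155,206)])}
for c in P:
    d=np.load(c+"0.npy")
    for q in P[c]:print(c,q,[np.round(world(c,p,d)) for p in P[c][q]])
a=cv2.imread("pics/scene0.png");b=cv2.imread("pics/top0.png")
E
```

```text
scene grid [array([ 566., -470.,   12.]), array([ 457., -368.,   19.]), array([ 297., -353.,   17.]), array([492., -53.,  55.])]
scene recess [array([497., -58.,  56.])]
scene hinge [array([502.,  -2., 109.]), array([507., 351.,  19.])]
scene handle [array([482., 164., 165.])]
scene dicer [array([ 549., -148.,   73.])]
top grid [array([ 278., -325.,   13.]), array([ 462., -648.,    9.]), array([ 390., -515.,   12.]), array([ 557., -485.,    9.])]
top recess [array([498., -80.,  57.])]
top hinge [array([491.,   6., 118.])]
top handle [array([469., 158., 170.])]
top dicer [array([516., -74.,  59.])]
top spare [array([484., 390.,  13.])]
```

View pics/top0.png

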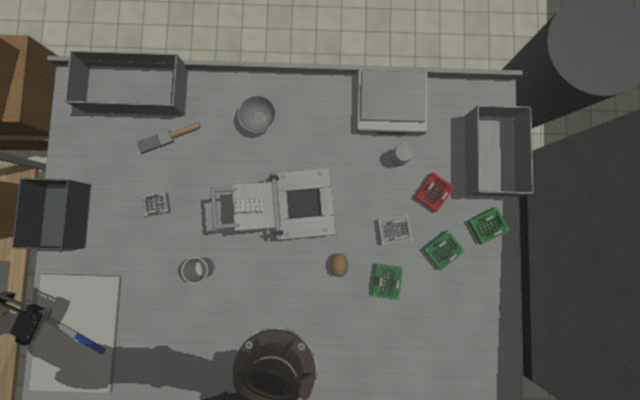

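View pics/scene0.png

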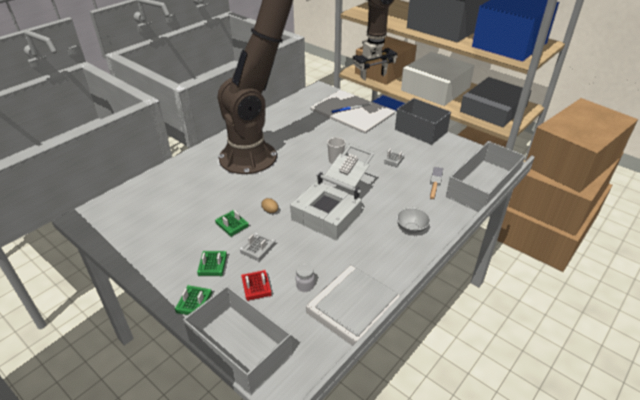

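Candidates in the top view: green look-alikes (387,281), (444,250) and (488,225), red (436,191), small steel spare (155,205), and a steel grid (394,230). I choose the last one. The dicer's recess is at (304,204) and its open head at (240,205). Next I'll measure poses from the depth and check one close crop.

Run:
```python
from h import *
d=np.load("top0.npy");W=cloud("top",d)
b=cv2.imread("pics/top0.png")
x=cv2.resize(b[205:255,365:425],None,fx=8,fy=8,interpolation=cv2.INTER_CUBIC)
y=cv2.resize(b[160:250,200:345],None,fx=5,fy=5,interpolation=cv2.INTER_CUBIC)
o=np.zeros((400,1210,3),np.uint8);o[:,:480]=x[:400,:480]
y=cv2.resize(y,(480,300));out=np.zeros((400,960,3),np.uint8);out[:,:480]=x;out[:300,480:]=y
cv2.imwrite("pics/crop1.png",cv2.resize(out,(800,333)))
def rect(m,n):
    p=W[m][:,:2].astype(np.float32);print(n,len(p),np.round(cv2.minAreaRect(p),1) if 0 else cv2.minAreaRect(p), p.mean(0))
box=np.zeros((400,640),bool);box[205:255,370:420]=1
for lo,hi in((8,35),(15,30),(35,70)): rect(box&(W[...,2]>lo)&(W[...,2]<hi),f"grid{lo}-{hi}")
box[:]=0;box[160:250,262:345]=1
Z=W[...,2]
rect(box&(Z>65)&(Z<85),"deck")
box[:]=0;box[180:230,280:328]=1
rect(box&(Z<66),"recess"); 
print(np.round(Z[150:255:7,200:345:6]).astype(int))
for c in ("top",):
  pass
```

```text
grid8-35 608 ((427.31842041015625, -356.837158203125), (94.88420867919922, 97.06857299804688), 10.084314346313477) [ 434.14792 -354.88654]
grid15-30 548 ((434.7601623535156, -355.513671875), (79.76725769042969, 97.06857299804688), 10.084314346313477) [ 434.58887 -354.78238]
grid35-70 39 ((434.4691467285156, -354.4235534667969), (55.30964279174805, 26.606719970703125), 7.596468925476074) [ 434.00186 -354.12283]
deck 2703 ((503.76959228515625, -74.8469467163086), (199.58551025390625, 169.8961639404297), 6.791841983795166) [502.95602 -81.89358]
recess 920 ((504.97998046875, -74.50625610351562), (81.70773315429688, 99.4316177368164), 6.80239200592041) [504.70493 -74.29604]
[[   6   -2    0    6    0    2    8    2   -1    3    2   -1   -1    1
     3    2   -2    2    2    0    3   -1    0    3    1]
 [   0    1    0    2    2   -2    2    3    5    1    0    3    3   10
     2    3   -4    0    0    0   -2   -3    4    5    1]
 [   3    0    2    1    3   -1   -1    1    1    1   -1    2    0    2
     1    5   -1    1    1    3    1   -1    2    1   -4]
 [   5    0   -5    0    2    0 
[... 828 characters left out ...]
 60   62   57   64   58   55   78   78   -1    0]
 [   2    1    1    2    3    2  153  148  143  135  130  123  116  119
    81   76   75   79   76   77   75   76   76    3   -1]
 [   0    1   -2  170  165  158  154  147  139  137  131  125  115  117
    74   74   77   75   73   77   75   76   76    0   -1]
 [  -2   -1    0   -1    1    1    3    2    5    1   -1    1    2  118
    75   78   75   79   75   74   77   73   71    2   -1]
 [   0    6    4    0    4    3   -1   -1    5    4    1   -1    0    2
     1    4    2    3    3    1    1    3    2   -3    2]
 [   7    2    3    1    2    1    2    1    5   -1    1    3   -1    0
     1    2   -1   -2   -4   -1   -1    3    1    3   -3]]
```

View pics/crop1.png

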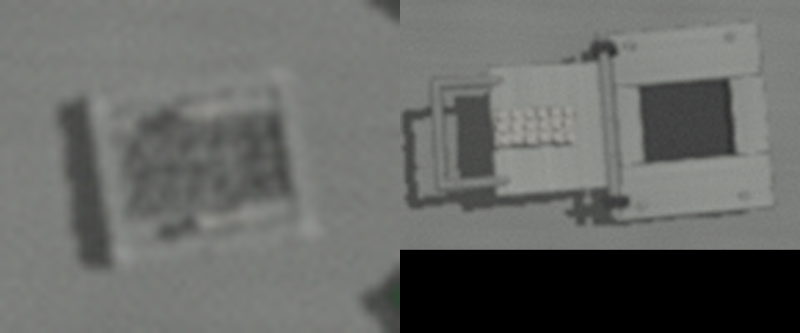

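The crop shows a steel grid with two lighter lugs, at about (394,230) in the full image. Its frame measures 80×97 mm, so it is the larger one. Estimated poses:
- **Grid:** (434.7, -355.5), yaw about 9°.
- **Recess:** (504.8, -74.6), yaw 6.8°.

Now moving above the grid.

Call:
{"fn": "carry_out", "kwargs": {
  "steps": [0, 130, -142, 30, 0, 0, -30, 0, 260, -284, 60, 0, 0, -59, 0, 260, -284, 60, 0, 0, -59, 0, 260, -284, 60, 0, 0, -59, 0, 260, -284, 60, 0, 0, -59, 0, 260, -284, 60, 0, 0, -59, 0, 250, -440, 60, 0, 0, -59, 0, 250, -440, 60, 0, 0, -59, 0, 250, -440, 60, 0, 0, -59, 0, 240, -600, 60, 0, 0, -59, 0, 240, -600, 60, 0, 0, -59, 0, 240, -600, 60, 0, 0, -59],
  "grip_force": 40
}}

```text
time: 2.2
tcp_pos: [461.3, -19.0, 287.2]
tool_rot: [2.019, 2.406, 0.001]
ft_force: [0.1, 0.8, 0.2]
width: 1.003
gripper_force: 0.0
```

Call:
{"fn": "carry_out", "kwargs": {
  "steps": [0, -27, -340, -60, 0, 0, 0, 0, -27, -340, -60, 0, 0, 0, 0, -27, -340, -60, 0, 0, 0, 0, -27, -340, -60, 0, 0, 0, 0, -27, -340, -60, 0, 0, 0, 0, -27, -340, -60, 0, 0, 0, 0, -27, -340, -120, 0, 0, 0, 0, -27, -340, -160, 0, 0, 0, 0, -27, -340, -190, 0, 0, 0, 0, -27, -340, -190, 0, 0, 0]
}}

```text
time: 3.45
tcp_pos: [433.7, -354.7, 95.1]
tool_rot: [-2.013, -2.407, 0.001]
ft_force: [-0.8, -0.6, 0.4]
width: 0.999
gripper_force: 0.0
```

Run:
```python
from h import *
im,d=arm.grab_frame("scene");cv2.imwrite("pics/scene1.png",cv2.resize(im[200:300,190:320,::-1],(780,600),interpolation=cv2.INTER_CUBIC))
W=cloud("scene",d);Z=W[...,2]
s=arm.state();print(s["tcp_pos"],s["tool_rot"])
b=np.zeros(Z.shape,bool);b[225:265,235:280]=1
m=b&(Z>15)&(Z<32);p=W[m][:,:2].astype(np.float32);print(cv2.minAreaRect(p))
m=b&(Z>38)&(Z<60);p=W[m][:,:2].astype(np.float32);print(len(p),cv2.minAreaRect(p),np.percentile(Z[m],90))
```

```text
[ 434.53424446 -355.57795547   96.66516113] [-2.01438663e+00 -2.40909545e+00  5.14594735e-04]
((394.3910827636719, -359.71771240234375), (180.80703735351562, 109.14175415039062), 3.7145755290985107)
43 ((438.53033447265625, -356.48248291015625), (56.47235870361328, 30.86742401123047), 14.792046546936035) 51.23421876171538
```

View pics/scene1.png

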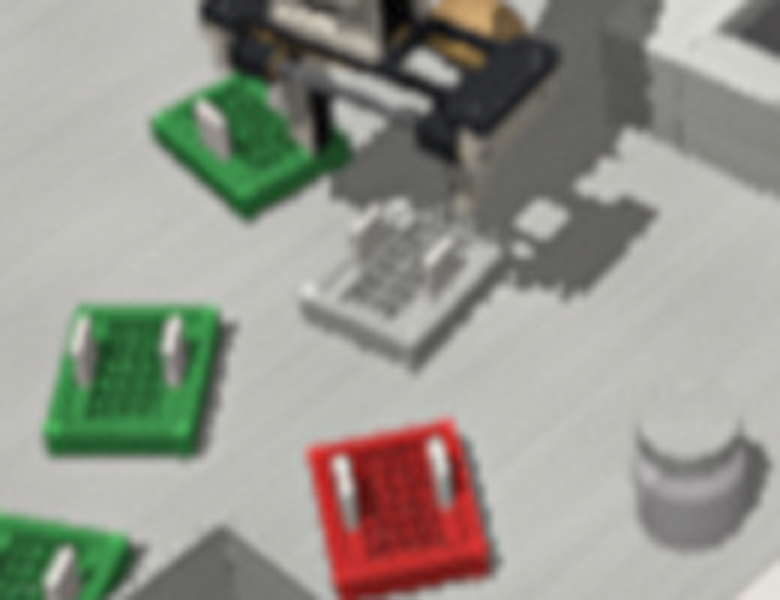

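The crop shows the steel grid at crop pixel (400,270), with lugs at (365,225) and (440,260), directly under the open fingers. Descending and gripping.

Call:
{"fn": "carry_out", "kwargs": {
  "steps": [0, 0, 0, -40, 0, 0, 0, 0, 0, 0, -69, 0, 0, 0, 0, 0, 0, -69, 0, 0, 0, 255, 0, 0, -69, 0, 0, 0, 255, 0, 0, -69, 0, 0, 0, 255, 0, 0, -69, 0, 0, 0, 255, 0, 0, -69, 0, 0, 0, 255, 0, 0, -69, 0, 0, 0],
  "grip_force": 40
}}

```text
time: 4.5
tcp_pos: [435.1, -355.8, 28.2]
tool_rot: [2.015, 2.41, 0.001]
ft_force: [0.3, 1.5, 5.5]
width: 0.611
gripper_force: 40.0
```

Call:
{"fn": "carry_out", "kwargs": {
  "steps": [255, 0, 0, 50, 0, 0, 0, 255, 0, 0, 100, 0, 0, 0, 255, 0, 0, 100, 0, 0, 0, 255, 70, 281, 100, 0, 0, -3.2, 255, 70, 281, 100, 0, 0, -3.2, 255, 70, 281, 100, 0, 0, -3.2, 255, 70, 281, 100, 0, 0, -3.2, 255, 70, 281, 100, 0, 0, -3.2, 255, 70, 281, 100, 0, 0, -3.2, 255, 70, 281, 100, 0, 0, -3.2, 255, 70, 281, 80, 0, 0, -3.2, 255, 70, 281, 80, 0, 0, -3.2]
}}

```text
time: 6.0
tcp_pos: [503.2, -76.0, 106.6]
tool_rot: [-2.083, -2.349, 0.004]
ft_force: [-0.8, -0.0, -1.6]
width: 0.61
gripper_force: 40.0
```

Run:
```python
from h import *
s=arm.state();print(s["tcp_pos"],s["tool_rot"],s["width"],s["ft_force"])
im,d=arm.grab_frame("scene");cv2.imwrite("pics/scene2.png",cv2.resize(im[140:240,270:400,::-1],(780,600),interpolation=cv2.INTER_CUBIC))
W=cloud("scene",d);Z=W[...,2]
q=arm.tip_of("grid","scene");print([(t["position"],t["confidence"]) for t in q[:5]])
q=arm.tip_of("recess","scene");print([(t["position"],t["confidence"]) for t in q[:5]])
im,d=arm.grab_frame("top");Wt=cloud("top",d)
X=Wt;b=(abs(X[...,0]-503)<110)&(abs(X[...,1]+75)<95)
m=b&(X[...,2]>115)&(X[...,2]<145);p=X[m][:,:2].astype(np.float32);print(len(p),cv2.minAreaRect(p))
```

```text
[503.24118485 -76.04921163 106.64501841] [-2.08333686 -2.34891908  0.00352559] 0.6100580735658508 [-7.79861213e-01 -1.04177979e-03 -1.58887927e+00]
[([209.8, 267.6], 0.93), ([192.6, 303.9], 0.91), ([257.7, 284.5], 0.89), ([231.3, 227.8], 0.79), ([322.4, 215.2], 0.49)]
[([325.7, 199.2], 0.88)]
0 ((0.0, 0.0), (0.0, 0.0), 0.0)
```

View pics/scene2.png

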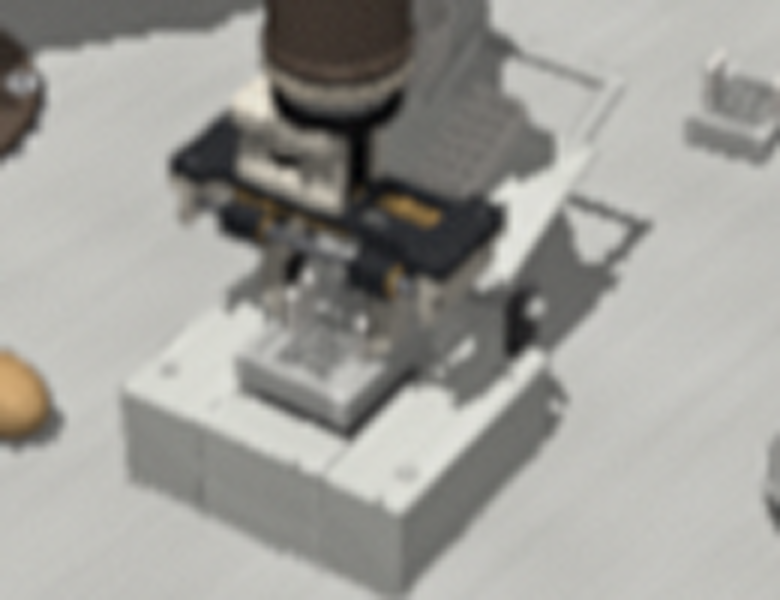

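The grid hangs level and squarely over the recess at crop pixel (320,375), about 5 mm above the deck. Lowering slowly to the seat.

Call:
{"fn": "carry_out", "kwargs": {
  "steps": [255, 0, 0, -4, 0, 0, 0, 255, 0, 0, -8, 0, 0, 0, 255, 0, 0, -8, 0, 0, 0, 255, 0, 0, -8, 0, 0, 0],
  "grip_force": 60
}}

```text
time: 6.7
tcp_pos: [504.8, -74.6, 99.7]
tool_rot: [-2.081, -2.353, 0.0]
ft_force: [0.6, -0.6, -3.0]
width: 0.607
gripper_force: 60.0
```

Call:
{"fn": "carry_out", "kwargs": {
  "steps": [255, 0, 0, -3, 0, 0, 0, 255, 0, 0, -6, 0, 0, 0, 255, 0, 0, -6, 0, 0, 0]
}}

```text
time: 7.08
tcp_pos: [504.6, -74.6, 93.4]
tool_rot: [-2.081, -2.353, 0.001]
ft_force: [0.1, 0.5, -3.1]
width: 0.606
gripper_force: 60.0
```

Call:
{"fn": "carry_out", "kwargs": {
  "steps": [255, 0, 0, -3, 0, 0, 0, 255, 0, 0, -6, 0, 0, 0, 255, 0, 0, -8, 0, 0, 0, 255, 0, 0, -8, 0, 0, 0]
}}

```text
time: 7.58
tcp_pos: [504.7, -74.7, 85.6]
tool_rot: [-2.081, -2.353, 0.0]
ft_force: [0.3, 0.0, -2.3]
width: 0.609
gripper_force: 60.0
```

Call:
{"fn": "carry_out", "kwargs": {
  "steps": [255, 0, 0, -2, 0, 0, 0, 255, 0, 0, -4, 0, 0, 0, 255, 0, 0, -6, 0, 0, 0, 255, 0, 0, -6, 0, 0, 0]
}}

```text
time: 8.07
tcp_pos: [504.9, -74.7, 79.8]
tool_rot: [2.081, 2.353, 0.0]
ft_force: [-1.2, -0.2, -0.6]
width: 0.604
gripper_force: 60.0
```

Call:
{"fn": "carry_out", "kwargs": {
  "steps": [255, 0, 0, -1, 0, 0, 0, 255, 0, 0, -2, 0, 0, 0, 255, 0, 0, -2, 0, 0, 0]
}}

```text
time: 8.45
tcp_pos: [505.0, -74.8, 79.1]
tool_rot: [-2.082, -2.353, -0.002]
ft_force: [-6.8, 1.6, 25.2]
width: 0.604
gripper_force: 60.0
```

Call:
{"fn": "carry_out", "kwargs": {
  "steps": [255, 0, 0, -1, 0, 0, 0, 255, 0, 0, -2, 0, 0, 0, 255, 0, 0, -2, 0, 0, 0]
}}

```text
time: 8.82
tcp_pos: [505.0, -74.8, 78.9]
tool_rot: [-2.082, -2.352, -0.005]
ft_force: [-17.0, 4.7, 58.0]
width: 0.603
gripper_force: 60.0
```

Stopped hard at the expected flush height (TCP 79). Relaxing, releasing and checking.

Call:
{"fn": "carry_out", "kwargs": {
  "steps": [255, 0, 0, 2, 0, 0, 0, 255, 0, 0, 3.5, 0, 0, 0, 0, 0, 0, 3.5, 0, 0, 0, 0, 0, 0, 3.5, 0, 0, 0, 0, 0, 0, 3.5, 0, 0, 0, 0, 0, 0, 3.5, 0, 0, 0, 0, 0, 0, 40, 0, 0, 0, 0, 0, 0, 100, 0, 0, 0, 0, 0, 0, 150, 0, 0, 0, 0, 0, 0, 190, 0, 0, 0, 0, 0, 0, 190, 0, 0, 0]
}}

```text
time: 10.2
tcp_pos: [506.5, -75.0, 268.5]
tool_rot: [2.079, 2.35, 0.007]
ft_force: [-0.5, 0.3, 0.5]
width: 1.001
gripper_force: 0.0
```

Run:
```python
from h import *
s=arm.state();print(s["tcp_pos"],s["tool_rot"],s["width"],s["ft_force"])
ims=[]
im,d=arm.grab_frame("scene");c=im[140:240,270:400,::-1]
cv2.imwrite("pics/scene3.png",cv2.resize(c,(780,600),interpolation=cv2.INTER_CUBIC))
W=cloud("scene",d)
a=np.deg2rad(6.8);ex=np.array([np.cos(a),np.sin(a)]);ey=np.array([-ex[1],ex[0]])
P=W[...,:2]-[504.8,-74.7];u=P@ex;v=P@ey;Z=W[...,2]
def z(n,m): m=m&(Z>60)&(Z<95);print(n,m.sum(),np.round(np.median(Z[m]),1) if m.sum() else None)
z("deck +x",(u>50)&(u<80)&(abs(v)<60));z("deck -y",(v<-55)&(v>-80)&(abs(u)<80))
z("frame +x",(u>33)&(u<39)&(abs(v)<40));z("frame -y",(v<-40)&(v>-46)&(abs(u)<36))
z("frame -x",(u<-33)&(u>-39)&(abs(v)<40));z("frame +y",(v>40)&(v<46)&(abs(u)<36))
m=(abs(u)<35)&(abs(v)<25)&(Z>88)&(Z<120);print("lug",m.sum(),np.percentile(Z[m],[50,90]) if m.sum() else 0)
print([(t["position"],t["confidence"],np.round(world("scene",t["position"],d))) for t in arm.tip_of("head_handle","scene")[:2]])
```

```text
[506.50316407 -75.03917572 268.49438957] [2.07889591 2.35044489 0.00662139] 1.000737018386243 [-0.45586534  0.30163857  0.49834844]
deck +x 186 72.8
deck -y 210 72.7
frame +x 24 72.3
frame -y 22 72.2
frame -x 14 72.3
frame +y 21 72.8
lug 42 [ 95.34949027 102.83834349]
[([363.4, 150.1], 0.91, array([488., 165., 166.]))]
```

View pics/scene3.png

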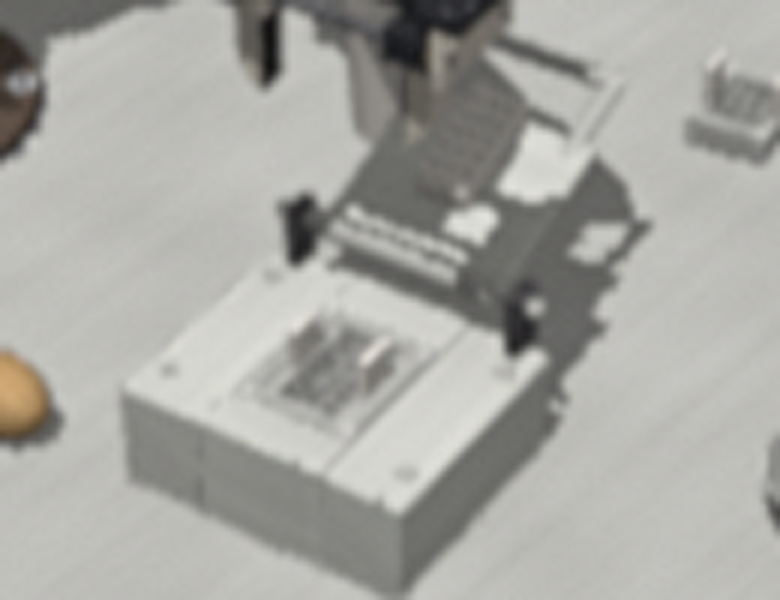

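The grid lies flush: the frame reads 72.2–72.8 and the deck 72.7 in the depth, at crop pixel (340,360). The head is still open. Going above the handle with a quarter turn.

Call:
{"fn": "carry_out", "kwargs": {
  "steps": [155, -15, 120, 0, 0, 0, 20, 155, -29, 238, 0, 0, 0, 40, 155, -29, 238, 0, 0, 0, 60, 155, -29, 238, 0, 0, 0, 75, 155, -29, 238, 0, 0, 0, 90, 155, -29, 238, 0, 0, 0, 90, 155, -29, 238, 0, 0, 0, 90, 155, -29, 238, 0, 0, 0, 90, 155, -29, 238, 0, 0, 0, 90, 155, -29, 238, -40, 0, 0, 90, 155, -29, 238, -60, 0, 0, 90, 155, -29, 238, -60, 0, 0, 90],
  "grip_force": 30
}}

```text
time: 11.8
tcp_pos: [474.0, 162.5, 203.3]
tool_rot: [0.191, -3.131, 0.004]
ft_force: [0.3, 0.8, 0.7]
width: 0.39
gripper_force: 0.0
```

Run:
```python
from h import *
s=arm.state();print(s["tcp_pos"],s["tool_rot"],s["width"]*92,s["qpos"])
im,d=arm.grab_frame("scene");cv2.imwrite("pics/scene4.png",cv2.resize(im[100:200,310:440,::-1],(780,600),interpolation=cv2.INTER_CUBIC))
W=cloud("scene",d)
im0=np.load("scene0.npy");W=cloud("scene",im0)
a=np.deg2rad(6.8);ex=np.array([np.cos(a),np.sin(a)]);ey=np.array([-ex[1],ex[0]])
P=W[...,:2]-[504.3,-74.7];u=P@ex;v=P@ey;Z=W[...,2]
for n,D in(("scene",W),("top",cloud("top",np.load("top0.npy")))):
    P=D[...,:2]-[504.3,-74.7];u=P@ex;v=P@ey;Z=D[...,2]
    m=(abs(u)<35)&(v>222)&(v<258)&(Z>150)&(Z<190)
    print(n,m.sum(),"bar local v",np.median(v[m]),"z",np.median(Z[m]),np.percentile(v[m],[5,95]))
    m=(abs(v-240)<30)&(Z>150)&(Z<190);print("u",np.percentile(u[m],[2,98]))
```

```text
[474.04809124 162.52016158 203.25181182] [ 0.19116958 -3.13073404  0.00367853] 35.87478273853175 [-0.77357669  0.26526808  0.41978547  1.92252365 -0.12769497  0.98519652
  1.39731796]
scene 54 bar local v 235.54827564214338 z 166.9708081283402 [231.07357945 243.1555024 ]
u [-2403.25275403    56.30241387]
top 117 bar local v 238.403831708698 z 171.83196467602818 [234.45378118 244.49598918]
u [-55.25860064  54.54738437]
```

View pics/scene4.png

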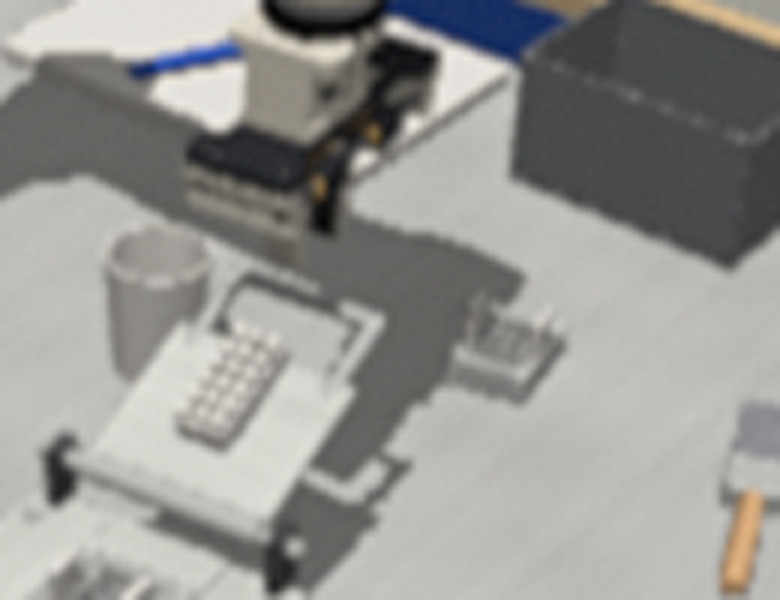

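The fingers hang over the handle bar at crop pixel (300,300), aligned across it, with the beaker well to the side. Descending and pinching.

Call:
{"fn": "carry_out", "kwargs": {
  "steps": [155, 0, 0, -30, 0, 0, 0, 155, 0, 0, -58, 0, 0, 0, 155, 0, 0, -58, 0, 0, 0, 155, 0, 0, -58, 0, 0, 0]
}}

```text
time: 12.35
tcp_pos: [476.6, 163.5, 149.0]
tool_rot: [-0.192, 3.134, 0.001]
ft_force: [0.3, -0.2, 0.0]
width: 0.394
gripper_force: 0.0
```

Call:
{"fn": "carry_out", "kwargs": {
  "steps": [255, 0, 0, 0, 0, 0, 0, 255, 0, 0, 0, 0, 0, 0, 255, 0, 0, 0, 0, 0, 0, 255, 0, 0, 0, 0, 0, 0, 255, 0, 0, 0, 0, 0, 0],
  "grip_force": 30
}}

```text
time: 12.98
tcp_pos: [476.0, 164.1, 148.1]
tool_rot: [-0.193, 3.135, 0.002]
ft_force: [-1.9, 3.6, 6.6]
width: 0.118
gripper_force: 30.0
```

Run:
```python
from h import *
for i in range(4):
    s=arm.state();print(s["tcp_pos"],s["tool_rot"],s["width"]*92,s["ft_force"],s["ft_torque"]);arm.grab_frame("top")
```

```text
[475.99836967 164.08219599 148.12008645] [-1.92867982e-01  3.13508989e+00  1.58788997e-03] 10.895520553862129 [-1.91014406  3.63504021  6.62975346] [ 0.87154513  0.34721132 -0.05019999]
[476.02103156 164.07206712 148.13335314] [-1.92775367e-01  3.13507042e+00  1.64908024e-03] 11.04217659200285 [-1.47610234  3.7153426   4.74736427] [ 0.9072856   0.32503843 -0.07250845]
[476.03210614 164.06898269 148.1399889 ] [-1.92692970e-01  3.13505981e+00  1.64778376e-03] 11.05665609787524 [-1.59480988  4.43472387  6.07152649] [ 0.92227135  0.40266023 -0.06555545]
[476.03973403 164.06500079 148.13125634] [-1.92818952e-01  3.13504806e+00  1.59991328e-03] 10.943020423248555 [-0.9829869   3.79505777  5.84660099] [ 0.91500156  0.34182899 -0.03596839]
```

Run:
```python
import numpy as np
a=np.array([2.75,2.67,2.57,2.47,2.37,2.27,2.17,2.07,1.98,1.90,1.84,1.80,1.76,1.72,1.70,1.69])
dv=-170*np.cos(a)-160.2;dw=170*np.sin(a)-56.9
print(np.round(np.c_[a,-.1184*dv,.993*dv,dw],1).tolist())
```

```text
[[2.8, 0.4, -3.0, 8.0], [2.7, 1.0, -8.7, 20.3], [2.6, 2.0, -17.1, 35.1], [2.5, 3.2, -26.9, 48.9], [2.4, 4.5, -38.1, 61.6], [2.3, 6.0, -50.4, 73.2], [2.2, 7.6, -63.9, 83.5], [2.1, 9.3, -78.3, 92.4], [2.0, 11.0, -91.9, 99.1], [1.9, 12.5, -104.5, 104.0], [1.8, 13.6, -114.2, 107.0], [1.8, 14.4, -120.7, 108.7], [1.8, 15.2, -127.3, 110.1], [1.7, 16.0, -134.0, 111.2], [1.7, 16.4, -137.3, 111.7], [1.7, 16.6, -139.0, 111.9]]
```

Call:
{"fn": "carry_out", "kwargs": {
  "steps": [255, 0.4, -3, 8, 0, 0, 0, 255, 1, -8.7, 20.3, 0, 0, 0, 255, 2, -17.1, 35.1, 0, 0, 0, 255, 3.2, -26.9, 48.9, 0, 0, 0, 255, 4.5, -38.1, 61.6, 0, 0, 0, 255, 6, -50.4, 73.2, 0, 0, 0, 255, 7.6, -63.9, 83.5, 0, 0, 0, 255, 9.3, -78.3, 92.4, 0, 0, 0, 255, 11, -91.9, 99.1, 0, 0, 0, 255, 12.5, -104.5, 104, 0, 0, 0, 255, 13.6, -114.2, 107, 0, 0, 0, 255, 13.6, -114.2, 107, 0, 0, 0]
}}

```text
time: 14.68
tcp_pos: [489.7, 48.7, 255.7]
tool_rot: [-0.19, 3.135, 0.002]
ft_force: [-1.6, 3.1, 8.3]
width: 0.116
gripper_force: 30.0
```

Run:
```python
from h import *
for i in range(2):
    s=arm.state();print(s["time"],s["tcp_pos"],s["width"]*92,s["ft_force"],s["gripper_force"]);im,d=arm.grab_frame("scene")
cv2.imwrite("pics/scene5.png",cv2.resize(im[100:200,290:420,::-1],(780,600),interpolation=cv2.INTER_CUBIC))
```

```text
14.675 [489.70893117  48.66116372 255.68304161] 10.64197833322773 [-1.55546649  3.12818103  8.31641465] 29.997957050800323
14.725 [489.63400397  49.12450363 255.54665224] 11.127292548862549 [-1.4911969   3.40797119  8.01789669] 29.998078644275665
```

View pics/scene5.png

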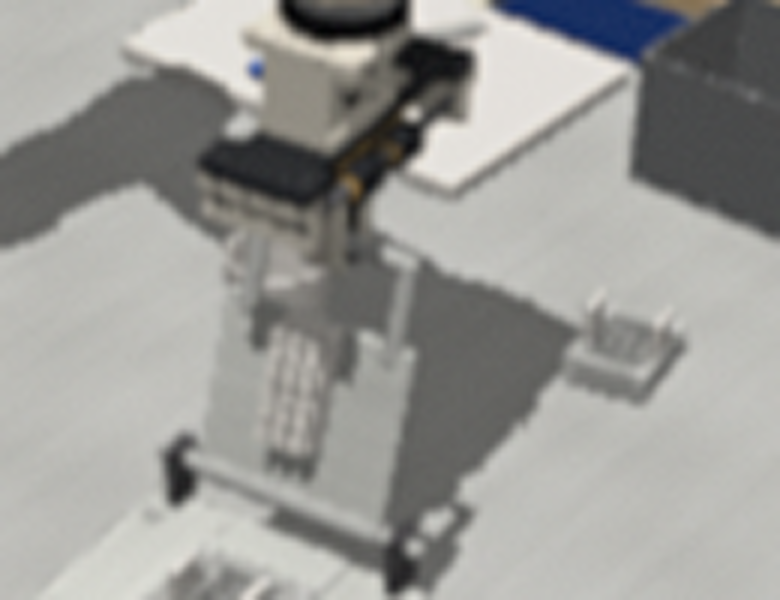

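The head is up, held by the bar between the fingers at crop pixel (320,260), with its pusher block facing the grid. Finishing slowly to 1.69 with a firmer grip.

Call:
{"fn": "carry_out", "kwargs": {
  "steps": [255, 0.8, -6.5, 1.7, 0, 0, 0, 255, 1.6, -13.1, 3.1, 0, 0, 0, 255, 2.4, -19.8, 4.2, 0, 0, 0, 255, 2.8, -23.1, 4.7, 0, 0, 0, 255, 3, -24.8, 4.9, 0, 0, 0, 255, 3, -24.8, 4.9, 0, 0, 0, 255, 3, -24.8, 4.9, 0, 0, 0, 255, 3, -24.8, 4.9, 0, 0, 0],
  "grip_force": 40
}}

```text
time: 15.78
tcp_pos: [492.5, 24.5, 259.6]
tool_rot: [-0.192, 3.136, 0.0]
ft_force: [0.2, 2.8, 3.6]
width: 0.116
gripper_force: 40.0
```

Run:
```python
from h import *
T=[]
for i in range(6):
    s=arm.state();T.append(s["tcp_pos"]);im,d=arm.grab_frame("scene" if i%2 else "top")
    W=cloud("scene" if i%2 else "top",d)
    a=np.deg2rad(6.8);ex=np.array([np.cos(a),np.sin(a)]);ey=np.array([-ex[1],ex[0]])
    P=W[...,:2]-[504.3,-74.7];u=P@ex;v=P@ey-80;Z=W[...,2]-109
    m=(abs(u)>36)&(abs(u)<60)&(abs(v)<60)&(Z>30)&(Z<112)
    if m.sum()>30:
        f=np.polyfit(Z[m],v[m],1);print(i,m.sum(),"plate slope deg",np.rad2deg(np.arctan(f[0])),"offset",f[1])
print(s["time"],np.mean(T,0),s["width"]*92,s["ft_force"],s["gripper_force"])
p=np.mean(T,0);v=(p[:2]-[504.3,-74.7])@ey-80;print("v",v,"a",np.arccos(-v/170))
```

```text
0 64 plate slope deg 6.45637770676618 offset -3.8650776643599243
1 234 plate slope deg 7.241007394799832 offset -5.418884558086063
2 64 plate slope deg 6.599641161481121 offset -4.1656209125245125
3 227 plate slope deg 5.626235215411124 offset -3.2139903419178557
4 66 plate slope deg 6.711610701174871 offset -4.361477238541645
5 239 plate slope deg 6.4707570606446385 offset -4.2656092470146305
16.025 [492.49155777  24.47092167 259.64820605] 11.038506294436948 [-0.09510005  2.01303601  3.28673687] 39.99299347400665
v 19.87147104100609 a 1.6879551732321314
```

```bash
python3 -c "
from cell import arm
print(arm.close_job())"
```

```text
the job is handed in; nothing more can be done
None
```

I handed the job in with the grid flush in the recess and the head held by its handle at about 1.69 rad under a 40 N grip. It took about 16 s; nothing else was touched as far as I saw, though I did no final check of the bystanders.

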